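# Prize counter: clear the mat and hand over the toy sword

## Task

First clear the two cardboard packing pieces off the handover mat into the waste bin. Then pull the toy sword (the one with the crossbar, not the wand) straight up out of the display stand and lay it flat on the mat for the customer, whole length inside its edges, leaving the stand, the wand, the tumbler and the boxed toy as they are.

Things in the scene. Friction and masses are not known exactly. Their poses are not given: they have to be found in the camera images.
- mat: dark rubber handover mat fixed on the counter, 260 (own x) x 300 (own y) mm, 4 mm thick; origin at the centre of its underside
- bin: grey open-topped waste bin fixed on the counter, 160 x 160 mm, 100 mm high, walls 4 mm; origin at the centre of its underside; stands on one side of the mat, the stand on the other (sides vary)
- stand: loose heavy pale wooden display stand (0.9 kg), block 180 (own x) x 80 (own y) x 110 mm high with two 36 mm square sockets, 104 mm deep, open upwards, at own x = -45 and +45 mm; origin at the centre of its underside
- sword: toy sword, 206 mm long, 90 g, blade down in either socket. Origin at blade tip, own z from tip to pommel, own x along the crossbar. Blade 26 x 8 mm, z 0 to 100 mm; crossbar 70 (x, rounded ends) x 22 (y) mm, z 100 to 114 (at the start it rests across the socket's rim, 110 mm above the counter); round wooden grip, diameter 22, z 114 to 184; pommel, diameter 28, z 184 to 206
- sword_tip (a point): tip of the sword's blade
- sword_grip (a point): point on the sword's axis at the middle of the round grip, 150 mm from the tip
- sword_pommel (a point): top end of the pommel, 206 mm from the tip
- wand: toy wand in the other socket, to be left there: rod 18 mm thick, round collar 56 mm across on the rim, ball 40 mm across on top, 205 mm long; origin at its lower end, own z up the rod
- corner: L-shaped cardboard packing corner lying on the mat, 70 x 70 mm over all, 40 mm high, legs 28 mm wide, 35 g. Origin at the centre of the 70 x 70 square, on the underside; one leg runs along own x over its whole length at y = -21 mm (centre line), the other along own y at x = -21 mm; the open quarter is at +x, +y
- corner_centre (a point): centre of mass of the packing corner, own (-8, -8, 20) mm
- block: cardboard packing block lying on the mat, 66 (own x) x 44 (own y) mm, 40 mm high with a notch 26 mm wide and 12 mm deep across the middle of its top, 30 g; origin at the centre of its underside
- block_centre (a point): middle of the packing block, 18 mm above its underside
- tumbler: white plastic tumbler, 80 mm across, 120 mm high, beyond the bin or the stand; bystander; origin at the centre of its underside
- toybox: boxed toy, 50 x 130 x 110 mm high, beyond the bin or the stand; bystander; origin at the centre of its underside

How it is judged:
By the outcome, as a careful person would: the job done as asked, in the order asked, and still so for the second after the job is handed in, with the robot touching nothing.
It also fails if it takes over 72 s, if anything falls off the work surface, if the arm or the gripper's body presses on something with over 40 N, if the wrist force passes 120 N, or if a joint passes its speed limit or range.

## Robot

A 6-joint arm with a two-finger parallel gripper is mounted at the origin on the work surface. World frame = base frame: x ahead of the robot, y to its left, z up, the work surface at z = 0. Lengths are in m, angles in rad, forces in N, time in s.
With the tool pointing down it reaches from about 0.25 to 0.725 m from the base axis. Payload 4 kg.
Tool frame: the origin (TCP) lies at the very end of the fingers, on their centre line; the grasp point (between the pads) lies 19 mm behind it; z points along the fingers, y is the line along which they close (so a half turn about z gives the same grasp; the last joint's range is limited). The gripper opens to 85 mm and grips with 20 to 120 N. Pads are 22 mm wide; open, the fingers measure 114 mm over their backs; the gripper's body (76 mm by 85 mm) begins 54 mm behind the grasp point. The pads swing forward as they close: fully open they stand 13 mm farther back than shut.
Start: joints at [1.217, 0.241, 0.005, 1.335, 0, 1.571], TCP at [0.173, 0.469, 0.231] pointing down, gripper open.
Joint ranges: [-2.72, 2.72], [-1.05, 1.87], [-1.09, 1.28], [-1.99, 2.15], [-1.42, 1.44], [-3.14, 3.14]. Speed limits (rad/s): [2.79, 2.79, 3.14, 3.14, 3.14, 3.14].

## Interface

Orientations are given as a rotation vector (axis times angle).
In Python, from bench import manip gives the robot as it stands. The module is installed in compiled form; this text tells all that it offers.
- The arm moves only by the tool play_rows, never from a script. Its argument "commands" is a list of rows, each a list of 3 entries, a list of its own where there are three numbers: the shift along the tool's x, y, z in mm, then the turn, a rotation vector about the tool's x, y, z in rad, then the finger opening in mm, from 0 to 85.4. In form: [[[dx, dy, dz], [rx, ry, rz], gripper], ...]. A call has 1 to 8 rows; each row is the pose to reach, as a shift and turn from the pose commanded when the call began, along the tool's axes at that moment; what a row does not reach only later rows make up. A row lasts 1/10 s, in which the tool goes at most 50 mm and 8.59 degrees, less where a joint would pass 70% of its speed; a pose out of reach is approached as far as the arm can. A call with a gripper value outside its range is refused whole. The fingers move at their own pace and stop on an object; the grip force is fixed at half the most. Time passes only in rows, so rows that repeat a pose let the fingers close. It gives the time, the measured TCP pose, the force, the opening and the grip force at its end, in the units of the state.
- manip.state(): the state, without advancing time (a new reading comes with each control period).
- manip.capture(name): name is "side" or "top"; returns a dict with "color" (480x640x3 uint8, red, green, blue), "K" (3x3 intrinsics, pixels), "R" (3x3) and "t" (3): a world point X has camera coordinates R X + t. Camera axes: x right, y down, z forward; pixel columns grow to the right and rows downward; lengths in m; the calibration is good to about 2 mm. A picture is of the moment at which its call begins. There is no depth.
- manip.close_job(): hands the job in; it is judged then, once.
Trained networks look in a picture, given as the dict that the camera call returned (one of the last four; its "shot" number tells which), for a name from the list of things; names that differ only in an ending like _2 or _b are one class to them, and where a whole thing is asked for, a point or a joint stands for the part that bears it (a point fixed in the world has none). Each returns a list of dicts, best first, with "score" (0 to 1); they miss things now and then, are a little off and sometimes report something else, mostly with a low value. They report only what shows in the picture. A call takes as long as a camera call.
- manip.find_in(picture, label): "bbox" ([left, top, right, bottom] in pixels, round what is visible of it).
- manip.spot_point(picture, label): "point" ([column, row] in pixels: a listed point, or the origin of a listed thing).
The state is a dict: "time_s": time; "joint_positions": joint angles; "qvel": joint speeds; "joint_efforts": joint torques, N m; "tcp_pos": TCP position; "tool_rot": TCP orientation; "contact_force": force on the tool from outside, world axes, zero at the start; "moment": the same for the moment, N m; "width": opening from 0.0 (shut) to 1.0 (fully open); "finger_force": force on a finger pad.
Only numpy, scipy, OpenCV 4.12 (cv2) and the standard library are available. Lean on these libraries where they do the work, as an engineer would, in place of code of your own. Each camera call takes 0.05 s, during which the arm holds its last target. There are 200 camera calls.

## Working session

There is one attempt and no reset: what is moved stays moved. The work goes in short steps, Python scripts to look and compute and a tool call to move; the robot and the scene stay as the last step left them, time stands still between calls to the robot, and variables do not carry over. Pictures are saved under pics/ and viewed, at most 11 in all, crops included, and the job is handed in when it is done.

Besides the shell and the picture viewer there is one more tool, called after "Call:" as a command line: name --argument value ..., lists and objects as JSON in quotes. play_rows: Moves the arm, as the interface text tells. Its arguments: {"type":"object","properties":{"commands":{"type":"array"}},"required":["commands"]}

```bash
mkdir -p pics; cat > h.py <<'E'
import numpy as np, cv2
from scipy.optimize import least_squares
from bench import manip
def proj(c,X):
    p=c["K"]@(c["R"]@np.asarray(X,float)+c["t"]); return p[:2]/p[2]
def ray(c,uv):
    d=c["R"].T@np.linalg.inv(c["K"])@np.array([uv[0],uv[1],1.]); return -c["R"].T@c["t"], d/np.linalg.norm(d)
def at_z(c,uv,z):
    o,d=ray(c,uv); return o+d*(z-o[2])/d[2]
def tri(a,ua,b,ub):
    (o1,d1),(o2,d2)=ray(a,ua),ray(b,ub)
    A=np.stack([d1,-d2],1); s=np.linalg.lstsq(A,o2-o1,rcond=None)[0]
    p,q=o1+s[0]*d1,o2+s[1]*d2; return (p+q)/2,np.linalg.norm(p-q)
def save(c,n): cv2.imwrite(f"pics/{n}.png",c["color"][:,:,::-1])
E
python3 - <<'E'
from h import *
np.set_printoptions(precision=3,suppress=True)
s=manip.state(); print({k:np.round(v,3) for k,v in s.items()})
S=manip.capture("side");T=manip.capture("top")
im=np.vstack([S["color"],T["color"]])
save(S,"s0");save(T,"t0")
for c in(S,T): print(c["K"][0],c["R"].tolist(),-c["R"].T@c["t"])
for n in["mat","bin","stand","sword","sword_tip","sword_grip","sword_pommel","wand","corner","corner_centre","block","block_centre","tumbler","toybox"]:
    a=manip.spot_point(S,n)[:2];b=manip.spot_point(T,n)[:2]
    print(n,[(np.round(x["point"]),round(x["score"],2)) for x in a],[(np.round(x["point"]),round(x["score"],2)) for x in b], tri(S,a[0]["point"],T,b[0]["point"]) if a and b else "")
E
```

```text
{'time_s': np.float64(0.0), 'joint_positions': array([1.217, 0.241, 0.004, 1.335, 0.   , 1.571]), 'qvel': array([ 0.   , -0.   , -0.001, -0.   , -0.   ,  0.002]), 'joint_efforts': array([ -0.001, -37.232,  25.241,   0.017,  -0.   ,  -0.   ]), 'tcp_pos': array([0.173, 0.468, 0.23 ]), 'tool_rot': array([-0.553, -3.092,  0.003]), 'contact_force': array([-0.32 ,  0.293,  0.518]), 'moment': array([ 0.005, -0.021, -0.001]), 'finger_force': np.float64(0.0), 'width': np.float64(1.001)}
[532.028   0.    324.773] [[0.9860653827468928, -0.1663300626379713, -0.0030612433866285624], [-0.11326837625000885, -0.6577915964495579, -0.744634467763901], [0.12184143749115102, 0.7346050135298493, -0.6674654584372883]] [ 0.459 -0.853  0.928]
[493.639   0.    313.017] [[0.026139120362264665, -0.9996482928390306, 0.0044762719643343715], [-0.989310917982678, -0.026510899921791693, -0.14339135171134781], [0.1434595899441991, -0.0006803009248850312, -0.989655941852366]] [0.424 0.01  1.385]
mat [(array([303., 293.]), 0.93), (array([252., 139.]), 0.4)] [(array([324., 274.]), 0.89)] (array([ 0.544, -0.025,  0.006]
[... 1047 characters left out ...]
), (array([278., 208.]), 0.62)] [(array([285., 285.]), 0.58)] (array([0.503, 0.081, 0.03 ]), np.float64(0.009872227721584663))
block [(array([300., 323.]), 0.75)] [(array([354., 278.]), 0.82)] (array([ 0.53 , -0.108,  0.002]), np.float64(0.00948263835448183))
block_centre [(array([300., 318.]), 0.71)] [(array([357., 280.]), 0.92)] (array([ 0.528, -0.114,  0.026]), np.float64(0.00207473909672764))
tumbler [(array([346., 200.]), 0.93), (array([406., 378.]), 0.61)] [(array([209., 212.]), 0.69)] (array([ 0.713,  0.31 , -0.003]), np.float64(0.0020457745678819144))
toybox [(array([405., 379.]), 0.67)] [(array([416., 211.]), 0.57)] (array([ 0.724, -0.284,  0.   ]), np.float64(0.016378846845876874))
```

View pics/s0.png

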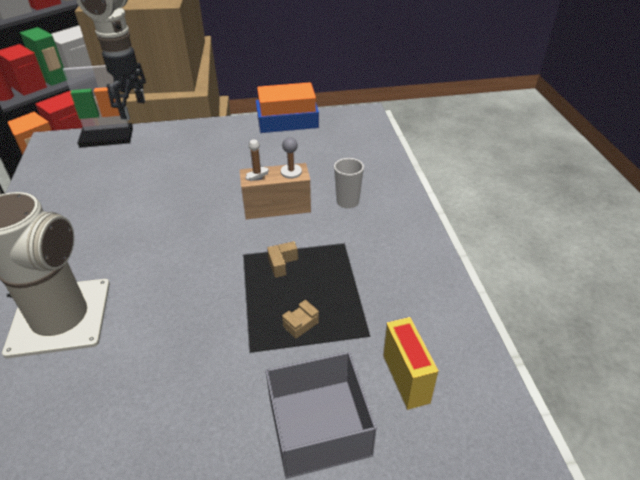

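View pics/t0.png

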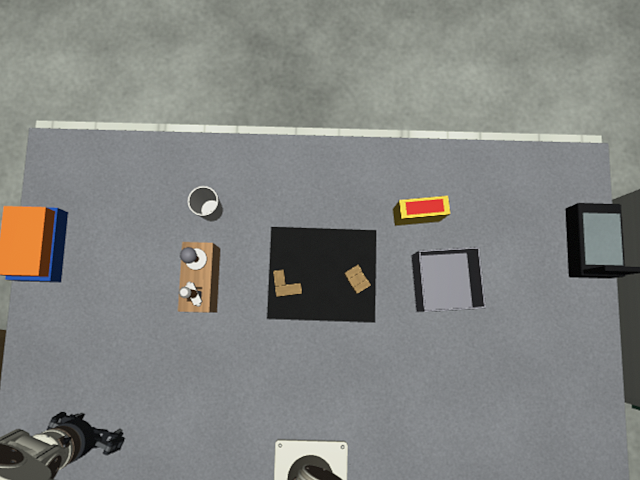

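The side view shows the stand (240-310,165-217) with sword on the base side (pommel at 254,143) and wand (290,145), and the mat holding the corner (283,258) and block (300,318), with the bin at (320,415). The top view agrees: sword pommel (185,292), corner (287,283), block (357,278), bin (448,280). Next I'll fit silhouettes and enlarge the sword.

```bash
cat >> h.py <<'E'
from scipy.optimize import minimize
def boxes_mask(c,boxes,pose,z0,S=4):
    x,y,a=pose;m=np.zeros((480*S,640*S),np.uint8);ca,sa=np.cos(a),np.sin(a)
    for (x0,x1,y0,y1,h0,h1) in boxes:
        P=[proj(c,[x+ca*u-sa*v,y+sa*u+ca*v,z0+w]) for u in(x0,x1) for v in(y0,y1) for w in(h0,h1)]
        hull=cv2.convexHull(np.float32(P)*S+S/2-.5).astype(np.int32); cv2.fillConvexPoly(m,hull,255)
    return cv2.resize(m,(640,480),interpolation=cv2.INTER_AREA)/255.
def fit(cams,masks,boxes,xy,z0,yaws):
    best=None
    f=lambda p:sum(np.abs(boxes_mask(c,boxes,(p[0]/1e3,p[1]/1e3,p[2]/50),z0)-m).sum() for c,m in zip(cams,masks))
    for a in yaws:
        p0=np.array([xy[0]*1e3,xy[1]*1e3,a*50])
        r=minimize(f,p0,method="Nelder-Mead",options=dict(initial_simplex=p0+np.array([[0,0,0],[8,0,0],[0,8,0],[0,0,10]]),maxiter=70))
        if best is None or r.fun<best.fun: best=r
    return best.x[0]/1e3,best.x[1]/1e3,best.x[2]/50,best.fun,sum(m.sum() for m in masks)
CORNER=[(-.035,.035,-.035,-.007,0,.04),(-.035,-.007,-.035,.035,0,.04)]
BLOCK=[(-.033,.033,-.022,.022,0,.028),(-.033,-.013,-.022,.022,0,.04),(.013,.033,-.022,.022,0,.04)]
def cardboard(c,center,r=32):
    h=cv2.cvtColor(c["color"],cv2.COLOR_RGB2HSV); m=((h[...,0]>5)&(h[...,0]<25)&(h[...,1]>70)&(h[...,2]>50))
    k=np.zeros((480,640),bool);u,v=map(int,center);k[v-r:v+r,u-r:u+r]=1
    return (m&k).astype(float)
E
python3 - <<'E'
from h import *
np.set_printoptions(precision=4,suppress=True)
S=manip.capture("side");T=manip.capture("top")
ms=[cardboard(S,(283,259)),cardboard(T,(287,284))]
print("corner",fit((S,T),ms,CORNER,(.515,.08),.004,np.arange(0,6.28,.785)))
ms=[cardboard(S,(300,318)),cardboard(T,(357,279))]
print("block",fit((S,T),ms,BLOCK,(.53,-.11),.004,[0,.5,1,1.5,2,2.5]))
for c,n in((S,"s"),(T,"t")):
    h=cv2.cvtColor(c["color"],cv2.COLOR_RGB2HSV)
    roi=np.zeros((480,640),bool)
    if n=="s":roi[235:355,235:375]=1
    else: roi[220:330,260:385]=1
    m=((h[...,2]<45)|((h[...,0]>5)&(h[...,0]<25)&(h[...,1]>70)))&roi
    q=cv2.convexHull(np.argwhere(m)[:,::-1].astype(np.float32)); q=cv2.approxPolyDP(q,5,True)[:,0]
    print("mat",n,[at_z(c,p,.004)[:2] for p in q])
crop=lambda c,u,v,w,hh,k:cv2.resize(c["color"][v:v+hh,u:u+w],None,fx=k,fy=k,interpolation=cv2.INTER_CUBIC)
a=crop(S,230,130,90,95,6)[:560,:400+140];b=crop(T,170,235,60,85,4)
b=cv2.copyMakeBorder(b,0,a.shape[0]-b.shape[0],0,0,cv2.BORDER_CONSTANT)
cv2.imwrite("pics/sw.png",np.hstack([a,b])[:,:,::-1])
E
```

```text
corner (np.float64(0.5155906371947975), np.float64(0.07604657743408197), np.float64(4.856615728688381), np.float64(130.84313725490196), np.float64(1178.0))
block (np.float64(0.5280614234856857), np.float64(-0.1141621973795808), np.float64(3.709901341711961), np.float64(106.05882352941177), np.float64(1329.0))
mat s [array([ 0.6658, -0.168 ]), array([ 0.4149, -0.1647]), array([0.4184, 0.1224]), array([0.5353, 0.1548]), array([0.6633, 0.1137])]
mat t [array([ 0.6697, -0.1661]), array([ 0.417 , -0.1654]), array([0.4203, 0.1307]), array([0.6734, 0.1265])]
```

View pics/sw.png

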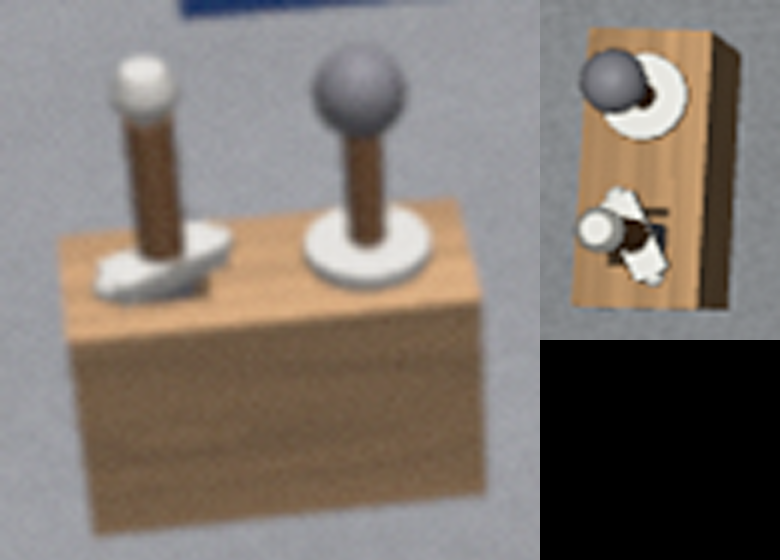

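The enlarged crop shows a white sword pommel (side ~254,145; top ~185,292) with its crossbar running diagonally, about 20-25° off the stand's long axis (top ~190,284 to 199,304). The wand ball is behind it. I'll start with the corner piece.

```bash
cat >> h.py <<'E'
from scipy.spatial.transform import Rotation as Ro
def down(yaw):  # tool pointing down, tool y at given yaw (deg)
    a=np.radians(yaw);y=np.array([np.cos(a),np.sin(a),0]);z=np.array([0,0,-1.]);return np.stack([np.cross(y,z),y,z],1)
def go(pos,R1,pose=None):
    s=manip.state(); p0,R0=(s["tcp_pos"],Ro.from_rotvec(s["tool_rot"]).as_matrix()) if pose is None else pose
    d=R0.T@(np.asarray(pos)-p0)*1e3; r=Ro.from_matrix(R0.T@R1).as_rotvec()
    print("shift",np.round(d,1),"turn",np.round(r,4),"rows",np.linalg.norm(d)/50,np.degrees(np.linalg.norm(r))/8.59); return pos,R1
E
python3 - <<'E'
from h import *
np.set_printoptions(precision=4,suppress=True)
p=go([.4965,.0611,.14],down(8.3))
go([.4965,.0611,.008],down(8.3),p)
T=manip.capture("top");S=manip.capture("side")
print("pommel",tri(T,(185,292.5),S,(254.2,145)),at_z(T,(185,292.5),.205),at_z(S,(254.2,145),.205))
a,b=at_z(T,(190,283.75),.122),at_z(T,(198.75,304.5),.122);print("crossbar top",a,b,(a+b)/2,np.degrees(np.arctan2(*(a-b)[1::-1])))
a,b=at_z(S,(245.8+1,176.3),.117),at_z(S,(268,169.3),.117);print("crossbar side",a,b,(a+b)/2,np.degrees(np.arctan2(*(b-a)[1::-1])))
for u in((413,250),(479,249),(484,309),(418,310)):print("bin rim",at_z(T,u,.1))
E
```

```text
shift [-444.6 -270.7   91.3] turn [-0.      0.      1.0721] rows 10.568501580271086 7.151164441583516
shift [  0.   0. 132.] turn [0. 0. 0.] rows 2.64 0.0
pommel (array([0.473 , 0.3104, 0.2044]), np.float64(0.0008179392118064585)) [0.4734 0.3103 0.205 ] [0.4726 0.3095 0.205 ]
crossbar top [0.4994 0.3201 0.122 ] [0.4474 0.2947 0.122 ] [0.4734 0.3074 0.122 ] 26.074692455998267
crossbar side [0.4448 0.3027 0.117 ] [0.5021 0.3251 0.117 ] [0.4735 0.3139 0.117 ] 21.285821619657025
bin rim [ 0.6047 -0.2542  0.1   ]
bin rim [ 0.612  -0.4279  0.1   ]
bin rim [ 0.4556 -0.4374  0.1   ]
bin rim [ 0.4486 -0.2667  0.1   ]
```

Call:
play_rows --commands '[[[-445, -271, -20], [0, 0, 1.072], 60], [[-445, -271, -20], [0, 0, 1.072], 60], [[-445, -271, -20], [0, 0, 1.072], 60], [[-445, -271, -20], [0, 0, 1.072], 60], [[-445, -271, -20], [0, 0, 1.072], 60], [[-445, -271, -20], [0, 0, 1.072], 60], [[-445, -271, -20], [0, 0, 1.072], 60], [[-445, -271, -20], [0, 0, 1.072], 60]]'

```text
time_s: 2.5
tcp_pos: [0.4225, 0.154, 0.2471]
tool_rot: [2.058, 2.373, 0.002]
contact_force: [0.8, 0.6, -1.0]
width: 0.701
finger_force: 0.0
```

```bash
python3 - <<'E'
from h import *
s=manip.state();print(s["joint_positions"].round(3),s["tcp_pos"].round(4),s["width"])
p=go([.4965,.0611,.08],down(8.3))
go([.4965,.0611,.008],down(8.3),p)
E
```

```text
[ 0.349  0.133 -0.087  1.35   0.     1.778] [0.4225 0.154  0.2471] 0.7010747512451154
shift [-102.5   60.   167.1] turn [ 0.001  -0.0004 -0.0029] rows 4.099747157778269 0.020553728644169603
shift [ 0.  0. 72.] turn [0. 0. 0.] rows 1.4400000000000004 0.0
```

Call:
play_rows --commands '[[[-102.5, 60, 167], [0, 0, -0.003], 60], [[-102.5, 60, 167], [0, 0, -0.003], 60], [[-102.5, 60, 167], [0, 0, -0.003], 60], [[-102.5, 60, 167], [0, 0, -0.003], 60], [[-102.5, 60, 167], [0, 0, -0.003], 60], [[-102.5, 60, 167], [0, 0, -0.003], 60], [[-102.5, 60, 167], [0, 0, -0.003], 60]]'

```text
time_s: 3.2
tcp_pos: [0.4962, 0.0637, 0.081]
tool_rot: [2.05, 2.379, 0.003]
contact_force: [0.1, 0.3, 0.7]
width: 0.7
finger_force: 0.0
```

```bash
python3 - <<'E'
from h import *
s=manip.state();print(s["tcp_pos"].round(4),s["width"])
p=go([.4965,.0611,.008],down(8.3))
c=manip.capture("side");save(c,"s1")
for n in("corner_centre",):print([(x["point"],x["score"]) for x in manip.spot_point(c,n)])
E
```

```text
[0.4962 0.0637 0.081 ] 0.6996113144645345
shift [-2.6 -0.3 73. ] turn [ 0.0018 -0.0004  0.0037] rows 1.4610450173784144 0.027640636931748733
[([279.7, 254.0], 0.59)]
```

Call:
play_rows --commands '[[[-2.6, 0, 40], [0, 0, 0.004], 60], [[-2.6, 0, 73], [0, 0, 0.004], 60], [[-2.6, 0, 73], [0, 0, 0.004], 60], [[-2.6, 0, 73], [0, 0, 0.004], 0], [[-2.6, 0, 73], [0, 0, 0.004], 0], [[-2.6, 0, 73], [0, 0, 0.004], 0], [[-2.6, 0, 73], [0, 0, 0.004], 0], [[-2.6, 0, 73], [0, 0, 0.004], 0]]'

```text
time_s: 4.1
tcp_pos: [0.4983, 0.061, 0.0093]
tool_rot: [2.053, 2.373, 0.007]
contact_force: [-1.1, 1.2, 8.1]
width: 0.319
finger_force: 59.4
```

```bash
python3 - <<'E'
from h import *
s=manip.state();print(s["tcp_pos"].round(4),s["width"],s["finger_force"],s["contact_force"])
p=go([.4965,.0611,.2],down(8.3))
# carry so that corner centre of 70x70 ends at bin +x half; grasp->bin
go([.54,-.34,.2],down(8.3-45),p)
E
```

```text
[0.4983 0.061  0.0093] 0.3191129517601107 59.431278705596924 [-1.06847087  1.23299399  8.13539616]
shift [   0.5   -0.8 -190.7] turn [ 0.0054 -0.0004 -0.0006] rows 3.814706279045759 0.03626852418776513
shift [-403.2  -14.9    0. ] turn [0.     0.     0.7854] rows 8.06903860444353 5.238649592549477
```

Call:
play_rows --commands '[[[0, 0, -50], [0, 0, 0], 0], [[0, 0, -100], [0, 0, 0], 0], [[0, 0, -150], [0, 0, 0], 0], [[0, 0, -180], [0, 0, 0], 0], [[-50, -6, -190], [0, 0, 0], 0], [[-100, -12, -190], [0, 0, 0], 0], [[-150, -17, -190], [0, 0, 0], 0], [[-200, -23, -190], [0, 0, 0], 0]]'

```text
time_s: 4.9
tcp_pos: [0.5022, -0.1403, 0.1983]
tool_rot: [2.053, 2.374, 0.002]
contact_force: [0.6, 0.1, -0.7]
width: 0.323
finger_force: 58.8
```

Call:
play_rows --commands '[[[-204, -23, 0], [0, 0, 0], 0], [[-204, -23, 0], [0, 0, 0], 0], [[-204, -23, 0], [0, 0, 0], 0], [[-204, -23, 0], [0, 0, 0], 0], [[-204, -23, 0], [0, 0, 0], 0], [[-204, -23, 0], [0, 0, 0], 0], [[-204, -23, 0], [0, 0, 0], 0]]'

```text
time_s: 5.6
tcp_pos: [0.5083, -0.3429, 0.1971]
tool_rot: [-2.055, -2.376, -0.001]
contact_force: [0.0, 1.1, -0.3]
width: 0.32
finger_force: 58.8
```

```bash
python3 - <<'E'
from h import *
s=manip.state();print(s["joint_positions"].round(3),s["tcp_pos"].round(4),s["width"],s["finger_force"])
c=manip.capture("side");save(c,"s2")
go([.511,-.345,.06],down(8.3))
E
```

```text
[-0.594  0.483  0.268  1.356  0.     0.833] [ 0.5083 -0.3429  0.1971] 0.3195266368572619 58.81958484649658
shift [ -3.    2.1 137.2] turn [ 0.0003 -0.0003  0.0005] rows 2.7444470412983195 0.004167714610987226
```

View pics/s2.png

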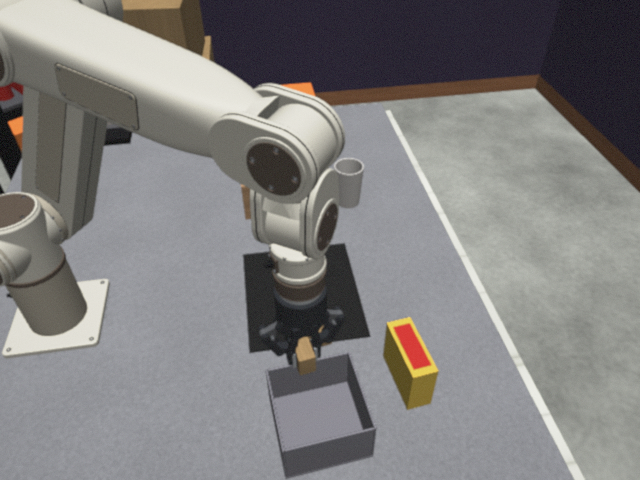

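The corner is held at (305,355), just above the bin's inside. I'll lower it, release it and retreat.

Call:
play_rows --commands '[[[-3, 2, 50], [0, 0, 0], 0], [[-3, 2, 100], [0, 0, 0], 0], [[-3, 2, 135], [0, 0, 0], 0], [[-3, 2, 135], [0, 0, 0], 0], [[-3, 2, 135], [0, 0, 0], 50], [[-3, 2, 135], [0, 0, 0], 50], [[-3, 2, 135], [0, 0, 0], 50], [[-3, 2, 85], [0, 0, 0], 50]]'

```text
time_s: 6.45
tcp_pos: [0.5072, -0.3438, 0.107]
tool_rot: [-2.048, -2.367, 0.002]
contact_force: [-0.4, -0.3, -0.9]
width: 0.585
finger_force: 0.0
```

Call:
play_rows --commands '[[[0, 0, -50], [0, 0, 0], 60], [[0, 0, -80], [0, 0, 0.15], 60], [[50, 0, -80], [0, 0, 0.3], 60], [[100, 0, -80], [0, 0, 0.45], 60], [[150, 0, -80], [0, 0, 0.6], 70], [[200, 0, -80], [0, 0, 0.75], 70], [[228, 0, -80], [0, 0, 0.9], 70], [[228, 0, -80], [0, 0, 1.05], 70]]'

```text
time_s: 7.25
tcp_pos: [0.478, -0.1173, 0.1941]
tool_rot: [2.961, 1.046, 0.005]
contact_force: [-0.3, -0.6, 0.7]
width: 0.817
finger_force: 0.0
```

```bash
python3 - <<'E'
from h import *
np.set_printoptions(precision=4,suppress=True)
s=manip.state();print(s["joint_positions"].round(3),s["tcp_pos"].round(4),s["width"],s["finger_force"])
p=go([.528,-.1142,.09],down(-57.4))
go([.528,-.1142,.008],down(-57.4),p)
c=manip.capture("top");save(c,"t3")
print(manip.find_in(c,"corner"))
E
```

```text
[-0.241  0.242 -0.091  1.234  0.001  2.221] [ 0.478  -0.1173  0.1941] 0.8165467987363302 0.0
shift [ 40.5  28.8 104.3] turn [ 0.0017 -0.003   0.1102] rows 2.3104371339835366 0.7352183621439681
shift [ 0.  0. 82.] turn [0. 0. 0.] rows 1.6399999999999997 0.0
[{'bbox': [423.0, 267.1, 451.0, 292.4], 'score': 0.91}]
```

View pics/t3.png

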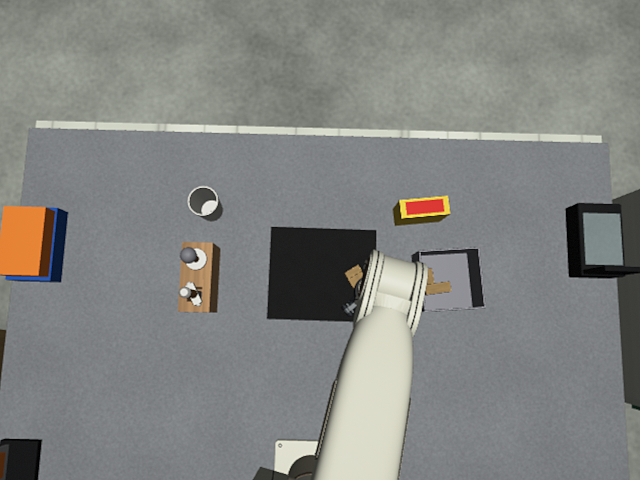

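The corner lies in the bin at (438,285), and the block is still on the mat at (354,276). Next I'll fetch the block.

Call:
play_rows --commands '[[[20, 14, 50], [0, 0, 0.1], 70], [[40.5, 29, 104], [0, 0, 0.1], 70], [[40.5, 29, 104], [0, 0, 0.1], 70], [[40.5, 29, 104], [0, 0, 0.1], 70], [[40.5, 29, 104], [0, 0, 0.1], 70]]'

```text
time_s: 7.85
tcp_pos: [0.5282, -0.1186, 0.089]
tool_rot: [3.01, 0.899, 0.001]
contact_force: [1.1, 0.3, 0.7]
width: 0.819
finger_force: 0.0
```

```bash
python3 - <<'E'
from h import *
p=go([.528,-.1142,.008],down(-57.4))
E
```

```text
shift [ 2.2 -3.8 81. ] turn [ 0.0009 -0.0006  0.0115] rows 1.623099128376 0.07732056355527168
```

Call:
play_rows --commands '[[[2, -3.8, 40], [0, 0, 0.012], 70], [[2, -3.8, 80], [0, 0, 0.012], 70], [[2, -3.8, 80], [0, 0, 0.012], 70], [[2, -3.8, 80], [0, 0, 0.012], 0], [[2, -3.8, 80], [0, 0, 0.012], 0], [[2, -3.8, 80], [0, 0, 0.012], 0], [[2, -3.8, 80], [0, 0, 0.012], 0]]'

```text
time_s: 8.55
tcp_pos: [0.5301, -0.1143, 0.0111]
tool_rot: [3.013, 0.88, 0.009]
contact_force: [-1.0, -0.9, 7.6]
width: 0.498
finger_force: 63.3
```

```bash
python3 - <<'E'
from h import *
s=manip.state();print(s["tcp_pos"].round(4),s["width"]*85.4,s["finger_force"],s["contact_force"].round(1))
R=Ro.from_rotvec(s["tool_rot"]).as_matrix();p=s["tcp_pos"]
q=go([p[0],p[1],.2],R); q=go([.54,-.37,.2],R,q); 
E
```

```text
[ 0.5301 -0.1143  0.0111] 42.50922903477262 63.31254601478577 [-1.  -0.9  7.6]
shift [   0.9    0.9 -188.9] turn [0. 0. 0.] rows 3.777250377809011 0.0
shift [-129.2  220.8    0.5] turn [0. 0. 0.] rows 5.1168345102641375 0.0
```

Call:
play_rows --commands '[[[0, 0, -50], [0, 0, 0], 0], [[0, 0, -100], [0, 0, 0], 0], [[0, 0, -150], [0, 0, 0], 0], [[0, 0, -185], [0, 0, 0], 0], [[-24, 42, -189], [0, 0, 0], 0], [[-48, 83, -189], [0, 0, 0], 0], [[-73, 125, -189], [0, 0, 0], 0], [[-97, 166, -189], [0, 0, 0], 0]]'

```text
time_s: 9.35
tcp_pos: [0.5352, -0.3076, 0.199]
tool_rot: [3.013, 0.881, 0.004]
contact_force: [1.4, 0.3, -0.0]
width: 0.5
finger_force: 62.4
```

Call:
play_rows --commands '[[[-24, 42, 0], [0, 0, 0], 0], [[-24, 42, 0], [0, 0, 0], 0], [[-24, 42, 50], [0, 0, 0], 0], [[-24, 42, 100], [0, 0, 0], 0], [[-24, 42, 115], [0, 0, 0], 0], [[-24, 42, 115], [0, 0, 0], 65], [[-24, 42, 115], [0, 0, 0], 65], [[-24, 42, 115], [0, 0, 0], 65]]'

```text
time_s: 10.15
tcp_pos: [0.5392, -0.3548, 0.0848]
tool_rot: [3.012, 0.88, 0.006]
contact_force: [0.1, 0.0, 1.1]
width: 0.761
finger_force: 0.0
```

Call:
play_rows --commands '[[[0, 0, -50], [0, 0, 0], 65], [[0, 0, -100], [0, 0, 0], 65], [[0, 0, -150], [0, 0, 0], 65], [[0, 0, -200], [0, 0, 0], 65], [[20, -45, -230], [0, 0, 0], 65], [[45, -90, -230], [0, 0, 0], 65], [[70, -135, -230], [0, 0, 0], 65]]'

```text
time_s: 10.85
tcp_pos: [0.5252, -0.2116, 0.3162]
tool_rot: [3.011, 0.876, 0.011]
contact_force: [1.0, 1.5, 0.7]
width: 0.761
finger_force: 0.0
```

```bash
python3 - <<'E'
from h import *
np.set_printoptions(precision=4,suppress=True)
s=manip.state();print(s["time_s"],s["joint_positions"].round(3),s["tcp_pos"].round(4),s["width"]*85.4)
S=manip.capture("side");T=manip.capture("top")
im=np.hstack([S["color"][130:480,200:460],T["color"][180:480,160:520].copy()[:350]]) if 0 else None
a=S["color"][130:480,200:460];b=T["color"][180:350,160:520];H=np.zeros((350,620,3),np.uint8);H[:,:260]=a;H[:170,260:]=b
cv2.imwrite("pics/c4.png",H[:,:,::-1])
for n in("sword_pommel","sword_grip"):
  x,y=manip.spot_point(S,n),manip.spot_point(T,n);print(n,x[:1],y[:1])
  if x and y: print(tri(S,x[0]["point"],T,y[0]["point"]))
E
```

```text
10.85 [-0.383  0.355  0.38   1.587  0.     2.192] [ 0.5252 -0.2116  0.3162] 64.9580731141042
sword_pommel [{'point': [250.4, 143.1], 'score': 0.8}] [{'point': [184.1, 291.3], 'score': 0.87}]
(array([0.4698, 0.3108, 0.2111]), np.float64(0.012227889403061873))
sword_grip [{'point': [255.4, 159.7], 'score': 0.8}] [{'point': [189.8, 293.1], 'score': 0.69}]
(array([0.4728, 0.3095, 0.1611]), np.float64(0.0024055678220696376))
```

View pics/c4.png

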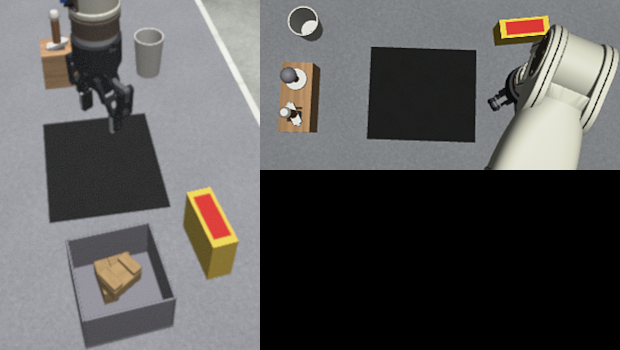

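Both pieces are in the bin and the mat is clear; the stand, wand, tumbler and toybox have not moved. Now the sword: I'll grasp it with the tool nearly horizontal, square to the crossbar, so that tipping the tool upright lays it flat.

```bash
cat >> h.py <<'E'
def tilt(yaw,a): return down(yaw)@Ro.from_rotvec([0,np.radians(a),0]).as_matrix()
AX=np.array([.473,.310,.163]); RG=tilt(23.5,75); ZG=RG[:,2]
E
python3 - <<'E'
from h import *
q=go([.53,.03,.32],down(23.5)); q=go([.5115,.17,.28],RG,q); q=go(AX-.1*ZG,RG,q); go(AX+.013*ZG,RG,q); print(AX-.1*ZG)
E
```

```text
shift [ 135.  -201.8   -7.3] turn [ 3.3000e-03  7.0000e-04 -1.4131e+00] rows 4.858643515617838 9.425225797482605
shift [135.8  38.9  40. ] turn [ 0.     1.309 -0.   ] rows 2.9354556716121607 8.731082654249128
shift [-75.8  20.5  69.1] turn [0. 0. 0.] rows 2.0925009417151093 0.0
shift [  0.  -0. 113.] turn [0. 0. 0.] rows 2.26 0.0
[0.5115162 0.2214188 0.1888819]
```

Call:
play_rows --commands '[[[135, -202, -7], [0, 0, -1.413], 50], [[135, -202, -7], [0, 0, -1.413], 50], [[135, -202, -7], [0, 0, -1.413], 50], [[135, -202, -7], [0, 0, -1.413], 50], [[135, -202, -7], [0, 0, -1.413], 50], [[135, -202, -7], [0, 0, -1.413], 50], [[135, -202, -7], [0, 0, -1.413], 50], [[135, -202, -7], [0, 0, -1.413], 50]]'

```text
time_s: 11.95
tcp_pos: [0.5303, 0.0301, 0.3186]
tool_rot: [1.985, 2.434, 0.0]
contact_force: [0.1, 0.3, 0.1]
width: 0.585
finger_force: 0.0
```

```bash
python3 - <<'E'
from h import *
s=manip.state();print(s["joint_positions"].round(3),s["tcp_pos"].round(4),s["width"]*85.4)
q=go([.53,.08,.32],RG)
E
```

```text
[ 0.057  0.287  0.291  1.575 -0.     1.425] [0.5303 0.0301 0.3186] 49.99399269125693
shift [49.   9.8 -1.5] turn [ 0.1361  1.3043 -0.1769] rows 0.9993852620288277 8.826566375361233
```

Call:
play_rows --commands '[[[49, 10, 0], [0.136, 1.304, -0.177], 50], [[49, 10, 0], [0.136, 1.304, -0.177], 50], [[49, 10, 0], [0.136, 1.304, -0.177], 50], [[49, 10, 0], [0.136, 1.304, -0.177], 50], [[49, 10, 0], [0.136, 1.304, -0.177], 50], [[49, 10, 0], [0.136, 1.304, -0.177], 50], [[49, 10, 0], [0.136, 1.304, -0.177], 50], [[49, 10, 0], [0.136, 1.304, -0.177], 50]]'

```text
time_s: 12.75
tcp_pos: [0.5157, 0.0946, 0.2919]
tool_rot: [-1.187, -1.707, -0.783]
contact_force: [-0.9, 1.0, -1.4]
width: 0.583
finger_force: 0.0
```

```bash
python3 - <<'E'
from h import *
s=manip.state();print(s["joint_positions"].round(3),s["tcp_pos"].round(4),s["width"]*85.4)
q=go([.52,.17,.25],RG)
E
```

```text
[-0.267  0.759  0.424  2.147  0.845  0.515] [0.5157 0.0946 0.2919] 49.827114337397504
shift [-10.3  29.5  80.6] turn [ 0.0612  0.1573 -0.0107] rows 1.7282758575127506 1.1281997649841928
```

Call:
play_rows --commands '[[[-10, 29, 81], [0.061, 0.157, -0.011], 50], [[-10, 29, 81], [0.061, 0.157, -0.011], 50], [[-10, 29, 81], [0.061, 0.157, -0.011], 50], [[-10, 29, 81], [0.061, 0.157, -0.011], 50], [[-10, 29, 81], [0.061, 0.157, -0.011], 50], [[-10, 29, 81], [0.061, 0.157, -0.011], 50]]'

```text
time_s: 13.35
tcp_pos: [0.5104, 0.176, 0.2484]
tool_rot: [-1.058, -1.604, -0.799]
contact_force: [-0.6, 0.4, 1.8]
width: 0.586
finger_force: 0.0
```

```bash
python3 - <<'E'
from h import *
s=manip.state();print(s["joint_positions"].round(3),s["tcp_pos"].round(4),s["width"]*85.4)
q=go(AX-.09*ZG,RG)
E
```

```text
[-0.146  0.868  0.363  2.149  0.96   0.413] [0.5104 0.176  0.2484] 50.085084401581675
shift [-46.1  19.1  65.8] turn [ 0.0023  0.0106 -0.0036] rows 1.6510126402263081 0.07581148251918304
```

```bash
cat >> h.py <<'E'
RG=tilt(23.5,65); ZG=RG[:,2]
E
python3 - <<'E'
from h import *
q=go(AX-.09*ZG,RG);print(q[0])
E
```

```text
shift [-30.4  19.1  67. ] turn [ 0.002  -0.164  -0.0038] rows 1.5198266078479994 1.094136311789307
[0.50552504 0.23519752 0.20103564]
```

Call:
play_rows --commands '[[[-30, 19, 67], [0.002, -0.164, -0.004], 50], [[-30, 19, 67], [0.002, -0.164, -0.004], 50], [[-30, 19, 67], [0.002, -0.164, -0.004], 50], [[-30, 19, 67], [0.002, -0.164, -0.004], 50], [[-30, 19, 67], [0.002, -0.164, -0.004], 50], [[-30, 19, 67], [0.002, -0.164, -0.004], 50]]'

```text
time_s: 13.95
tcp_pos: [0.5049, 0.2355, 0.2007]
tool_rot: [-1.144, -1.741, -0.727]
contact_force: [0.5, -0.5, 0.0]
width: 0.586
finger_force: 0.0
```

```bash
python3 - <<'E'
from h import *
s=manip.state();print(s["joint_positions"].round(3),s["tcp_pos"].round(4),s["width"]*85.4)
q=go(AX-.09*ZG,RG);q=go(AX+.012*ZG,RG)
S=manip.capture("side");T=manip.capture("top")
k=lambda c,u,v:cv2.resize(c["color"][v:v+110,u:u+120],None,fx=3.3,fy=3.3,interpolation=cv2.INTER_CUBIC)
cv2.imwrite("pics/g5.png",np.hstack([k(S,220,120),k(T,160,220)])[:,:,::-1])
E
```

```text
[-0.027  0.768  0.235  1.779  0.963  0.734] [0.5049 0.2355 0.2007] 50.03459554053533
shift [ 0.1  0.4 -0.6] turn [-0.0013 -0.0021 -0.0023] rows 0.015019466566246874 0.022637667131731723
shift [-1.000e-01  6.000e-01  1.014e+02] turn [-0.0013 -0.0021 -0.0023] rows 2.0278678218357675 0.022637667131731723
```

View pics/g5.png

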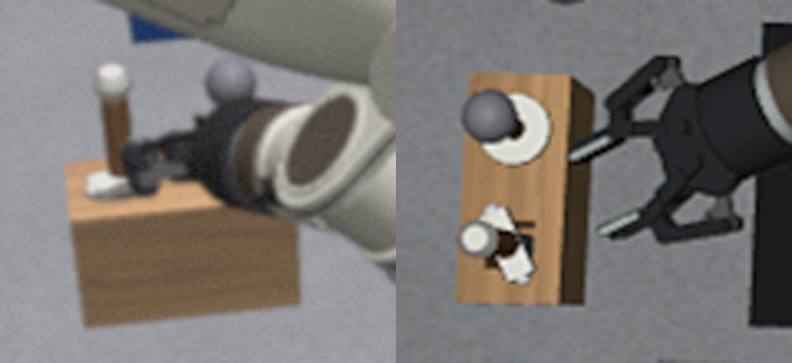

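The gripper is lined up with the grip: in the top crop the fingers' centre line runs from (690,150) through (600,190) towards (500,236), where the grip stands. The far finger stays clear of the wand. I'll advance and close.

Call:
play_rows --commands '[[[0, 0.5, 35], [0, -0.002, -0.002], 50], [[0, 0.5, 70], [0, -0.002, -0.002], 50], [[0, 0.5, 90], [0, -0.002, -0.002], 50], [[0, 0.5, 101], [0, -0.002, -0.002], 50], [[0, 0.5, 101], [0, -0.002, -0.002], 50]]'

```text
time_s: 14.55
tcp_pos: [0.4667, 0.3214, 0.1571]
tool_rot: [-1.14, -1.744, -0.723]
contact_force: [-0.4, -0.3, -0.0]
width: 0.587
finger_force: 0.0
```

```bash
python3 - <<'E'
from h import *
s=manip.state();print(s["joint_positions"].round(3),s["contact_force"].round(1))
q=go(AX+.012*ZG,RG)
S=manip.capture("side");T=manip.capture("top")
k=lambda c,u,v:cv2.resize(c["color"][v:v+110,u:u+120],None,fx=3.3,fy=3.3,interpolation=cv2.INTER_CUBIC)
cv2.imwrite("pics/g6.png",np.hstack([k(S,220,120),k(T,160,220)])[:,:,::-1])
E
```

```text
[0.12  0.723 0.044 1.452 1.049 0.948] [-0.4 -0.3 -0. ]
shift [-0.2  1.3 -2.2] turn [-0.0055 -0.0007 -0.0007] rows 0.05100619839452101 0.036965226565391925
```

View pics/g6.png

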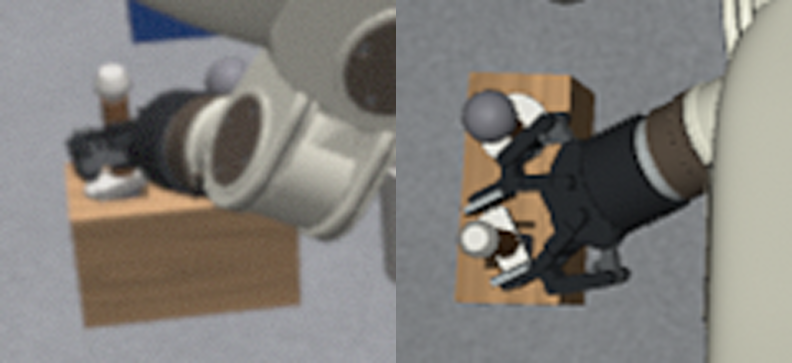

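The fingers straddle the grip, with pads at (470,205) and (500,285) in the top crop and the sword between them. There is no contact force, so I'll close.

Call:
play_rows --commands '[[[0, 1, -2], [0, 0, 0], 30], [[0, 1, -2], [0, 0, 0], 30], [[0, 1, -2], [0, 0, 0], 0], [[0, 1, -2], [0, 0, 0], 0], [[0, 1, -2], [0, 0, 0], 0], [[0, 1, -2], [0, 0, 0], 0]]'

```text
time_s: 15.25
tcp_pos: [0.4697, 0.3195, 0.1589]
tool_rot: [-1.141, -1.745, -0.727]
contact_force: [0.9, -0.7, 0.9]
width: 0.23
finger_force: 58.5
```

```bash
python3 - <<'E'
from h import *
s=manip.state();print(s["joint_positions"].round(3),s["width"]*85.4,s["contact_force"].round(1))
R=Ro.from_rotvec(s["tool_rot"]).as_matrix();print("up 150mm:",(R.T@[0,0,150]).round(1)); print(R.round(3))
E
```

```text
[0.116 0.724 0.052 1.46  1.049 0.944] 19.644311902102725 [ 0.9 -0.7  0.9]
up 150mm: [ 1.36e+02 -1.00e-01 -6.33e+01]
[[-0.169  0.916 -0.364]
 [ 0.387  0.401  0.83 ]
 [ 0.906 -0.    -0.422]]
```

Call:
play_rows --commands '[[[9, 0, -4.2], [0, 0, 0], 0], [[27, 0, -12.7], [0, 0, 0], 0], [[45, 0, -21.1], [0, 0, 0], 0], [[63.5, 0, -29.6], [0, 0, 0], 0], [[81.5, 0, -38], [0, 0, 0], 0], [[99.5, 0, -46.4], [0, 0, 0], 0], [[118, 0, -54.9], [0, 0, 0], 0], [[136, 0, -63.3], [0, 0, 0], 0]]'

```text
time_s: 16.05
tcp_pos: [0.4691, 0.3198, 0.3099]
tool_rot: [-1.141, -1.745, -0.725]
contact_force: [-0.7, -0.3, -1.6]
width: 0.234
finger_force: 58.6
```

```bash
python3 - <<'E'
from h import *
s=manip.state();print(s["joint_positions"].round(3),s["width"]*85.4,s["contact_force"].round(1),s["finger_force"])
S=manip.capture("side");T=manip.capture("top")
k=lambda c,u,v:cv2.resize(c["color"][v:v+170,u:u+160],None,fx=2.4,fy=2.4,interpolation=cv2.INTER_CUBIC)
cv2.imwrite("pics/g7.png",np.hstack([k(S,190,80),k(T,140,190)])[:,:,::-1])
E
```

```text
[0.117 0.576 0.216 1.772 1.048 0.945] 19.952601294712892 [-0.7 -0.3 -1.6] 58.615708351135254
```

View pics/g7.png

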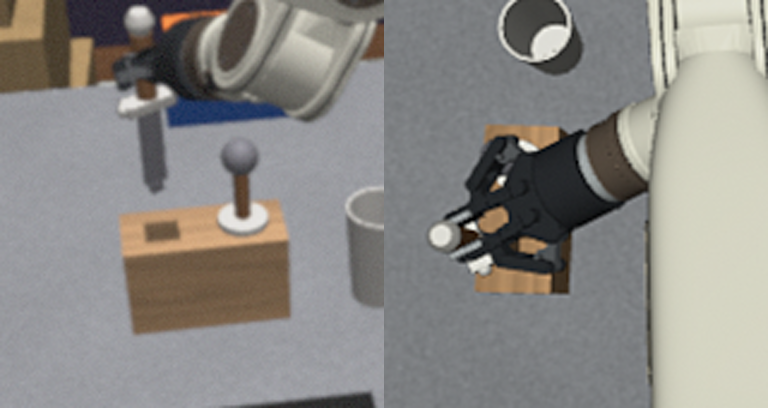

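The sword is out of its socket and hanging upright (pommel 140,20; tip 155,188 in the side crop). The stand and the wand have not moved. Now I'll turn it level over the mat.

```bash
python3 - <<'E'
from h import *
RP=tilt(5,-25)
q=go(np.array([.50,.16,.33]),tilt(20,15));
q=go(np.array([.545,.031,.20])+.012*RP[:,2],RP,q)
E
```

```text
shift [ -50.4  -36.7 -151.5] turn [-0.0398 -0.8715  0.0533] rows 3.2763499767212796 5.830005270180591
shift [-173.1   -3.1   99.5] turn [ 0.0233 -0.6941  0.2662] rows 3.99404094994547 4.960643210282578
```

Call:
play_rows --commands '[[[-8, -6, -25], [-0.007, -0.145, 0.009], 0], [[-17, -12, -50], [-0.013, -0.29, 0.018], 0], [[-25, -18, -75], [-0.02, -0.435, 0.027], 0], [[-33, -24, -100], [-0.027, -0.58, 0.036], 0], [[-42, -30, -126], [-0.033, -0.726, 0.044], 0], [[-50, -37, -151], [-0.04, -0.871, 0.053], 0], [[-50, -37, -151], [-0.04, -0.871, 0.053], 0]]'

```text
time_s: 16.85
tcp_pos: [0.499, 0.1608, 0.3293]
tool_rot: [-1.672, -2.392, -0.22]
contact_force: [-0.7, 1.2, -0.3]
width: 0.232
finger_force: 58.8
```

Call:
play_rows --commands '[[[-35, 0, 20], [0.005, -0.139, 0.053], 0], [[-69, -1, 40], [0.009, -0.278, 0.106], 0], [[-104, -2, 60], [0.014, -0.416, 0.16], 0], [[-138, -2, 80], [0.019, -0.555, 0.213], 0], [[-173, -3, 100], [0.023, -0.694, 0.266], 0], [[-173, -3, 100], [0.023, -0.694, 0.266], 0], [[-173, -3, 100], [0.023, -0.694, 0.266], 0]]'

```text
time_s: 17.55
tcp_pos: [0.5425, 0.0272, 0.1835]
tool_rot: [1.887, 2.067, -0.426]
contact_force: [1.1, 0.2, -0.2]
width: 0.233
finger_force: 58.8
```

```bash
python3 - <<'E'
from h import *
np.set_printoptions(precision=4,suppress=True)
s=manip.state();print(s["joint_positions"].round(3),s["width"]*85.4,s["contact_force"].round(1),s["tcp_pos"])
S=manip.capture("side");T=manip.capture("top")
for n in("sword_tip","sword_pommel","sword_grip"):
  x,y=manip.spot_point(S,n),manip.spot_point(T,n);print(n,[(i["point"],i["score"]) for i in x[:1]+y[:1]])
  if x and y: print(tri(S,x[0]["point"],T,y[0]["point"]))
k=lambda c,u,v:cv2.resize(c["color"][v:v+170,u:u+160],None,fx=2.4,fy=2.4,interpolation=cv2.INTER_CUBIC)
cv2.imwrite("pics/g8.png",np.hstack([k(S,220,160),k(T,240,190)])[:,:,::-1])
q=go(np.array([.545,.031,.20])+.012*tilt(5,-25)[:,2],tilt(5,-25))
E
```

```text
[ 0.281  0.412  0.046  1.303 -0.422  1.782] 19.930811050705096 [ 1.1  0.2 -0.2] [0.5425 0.0272 0.1835]
sword_tip [([311.5, 263.3], 0.76), ([365.8, 263.1], 0.72)]
(array([ 0.5551, -0.1203,  0.1935]), np.float64(0.0026490155552866))
sword_pommel [([290.0, 202.6], 0.57)]
sword_grip [([297.2, 217.3], 0.67), ([367.1, 260.8], 0.75)]
(array([ 0.54  , -0.1106,  0.3068]), np.float64(0.017898633610491984))
shift [-1.5  1.  -1.8] turn [-0.002  -0.0014  0.0008] rows 0.05021846144321378 0.017471339748561337
```

View pics/g8.png

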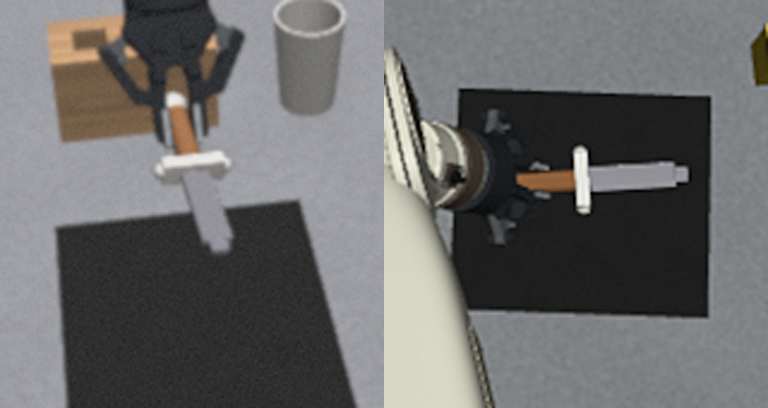

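The sword is level over the mat. The tip is measured at (0.555, -0.120, 0.194), and the crossbar looks horizontal in both crops: (160-228,165) in the side one and (581,150-212) in the top one. I'll lower it.

Call:
play_rows --commands '[[[20, 0, 43], [0, 0, 0], 0], [[40, 0, 86], [0, 0, 0], 0], [[53, 0, 113], [0, 0, 0], 0], [[61, 0, 131], [0, 0, 0], 0], [[67, 0, 143], [0, 0, 0], 0], [[70, 0, 150], [0, 0, 0], 0], [[71.5, 0, 153.5], [0, 0, 0], 0], [[71.5, 0, 153.5], [0, 0, 0], 0]]'

```text
time_s: 18.75
tcp_pos: [0.5437, 0.0264, 0.0167]
tool_rot: [1.885, 2.059, -0.421]
contact_force: [-0.5, -0.6, -0.4]
width: 0.231
finger_force: 58.9
```

```bash
python3 - <<'E'
from h import *
np.set_printoptions(precision=4,suppress=True)
s=manip.state();print(s["width"]*85.4,s["contact_force"].round(1),s["tcp_pos"])
R=Ro.from_rotvec(s["tool_rot"]).as_matrix();print((R.T@[0,0,-1]).round(3))
S=manip.capture("side");T=manip.capture("top")
x,y=manip.spot_point(S,"sword_tip"),manip.spot_point(T,"sword_tip")
if x and y: print(tri(S,x[0]["point"],T,y[0]["point"]))
E
```

```text
19.752030028766036 [-0.5 -0.6 -0.4] [0.5437 0.0264 0.0167]
[0.422 0.004 0.906]
(array([ 0.5585, -0.1168,  0.0234]), np.float64(0.010525921086729511))
```

Call:
play_rows --commands '[[[0.8, 0, 1.8], [0, 0, 0], 0], [[1.7, 0, 3.6], [0, 0, 0], 0], [[2.3, 0, 5], [0, 0, 0], 0], [[2.3, 0, 5], [0, 0, 0], 0], [[2.3, 0, 5], [0, 0, 0], 0]]'

```text
time_s: 19.45
tcp_pos: [0.5431, 0.0262, 0.0106]
tool_rot: [1.885, 2.06, -0.423]
contact_force: [-0.0, 0.2, -1.0]
width: 0.231
finger_force: 58.9
```

Call:
play_rows --commands '[[[0.6, 0, 1.4], [0, 0, 0], 0], [[0.6, 0, 1.4], [0, 0, 0], 24], [[0.6, 0, 1.4], [0, 0, 0], 28], [[0.6, 0, 1.4], [0, 0, 0], 40], [[0.6, 0, 1.4], [0, 0, 0], 55], [[0.6, 0, 1.4], [0, 0, 0], 60], [[0.6, 0, 1.4], [0, 0, 0], 60], [[0.6, 0, 1.4], [0, 0, 0], 60]]'

```text
time_s: 20.25
tcp_pos: [0.5432, 0.0262, 0.0092]
tool_rot: [1.886, 2.06, -0.423]
contact_force: [-0.4, 0.2, -0.2]
width: 0.702
finger_force: 0.0
```

Call:
play_rows --commands '[[[0, 0, -15], [0, 0, 0], 60], [[0, 0, -35], [0, 0, 0], 60], [[0, 0, -70], [0, 0, 0], 60], [[0, 0, -110], [0, 0, 0], 60], [[0, 0, -150], [0, 0, 0], 60], [[0, 0, -190], [0, 0, 0], 60], [[0, 0, -230], [0, 0, 0], 60]]'

```text
time_s: 20.95
tcp_pos: [0.5353, 0.1236, 0.2193]
tool_rot: [1.885, 2.06, -0.422]
contact_force: [0.6, -0.7, 0.9]
width: 0.704
finger_force: 0.0
```

Call:
play_rows --commands '[[[-30, -40, 0], [0, 0, 0], 60], [[-60, -80, 0], [0, 0, 0], 60], [[-60, -120, -20], [0, 0, 0], 60], [[-60, -160, -20], [0, 0, 0], 60], [[-60, -160, -20], [0, 0, 0], 60]]'

```text
time_s: 21.45
tcp_pos: [0.3763, 0.0623, 0.2625]
tool_rot: [1.884, 2.062, -0.425]
contact_force: [1.3, -0.6, -0.2]
width: 0.709
finger_force: 0.0
```

```bash
python3 - <<'E'
from h import *
np.set_printoptions(precision=4,suppress=True)
s=manip.state();print(s["time_s"],s["tcp_pos"])
S=manip.capture("side");T=manip.capture("top")
for n in("sword_tip","sword_pommel","sword_grip"):
  x,y=manip.spot_point(S,n),manip.spot_point(T,n);print(n,[(i["point"],i["score"]) for i in x[:1]+y[:1]])
  if x and y: print(tri(S,x[0]["point"],T,y[0]["point"]))
H=np.zeros((350,720,3),np.uint8);H[:,:260]=S["color"][110:460,200:460];H[:270,260:]=T["color"][180:450,150:610]
cv2.imwrite("pics/f9.png",H[:,:,::-1])
E
```

```text
21.45 [0.3763 0.0623 0.2625]
sword_tip [([312.3, 323.9], 0.65), ([361.2, 269.0], 0.87)]
(array([ 0.5551, -0.127 ,  0.0158]), np.float64(0.008314301286082215))
sword_pommel [([292.9, 257.2], 0.7), ([284.4, 274.3], 0.79)]
(array([0.5368, 0.086 , 0.0157]), np.float64(0.003993177544509541))
sword_grip [([299.8, 273.5], 0.56), ([305.9, 273.8], 0.7)]
(array([0.5429, 0.0264, 0.0171]), np.float64(0.002382135546383724))
```

View pics/f9.png

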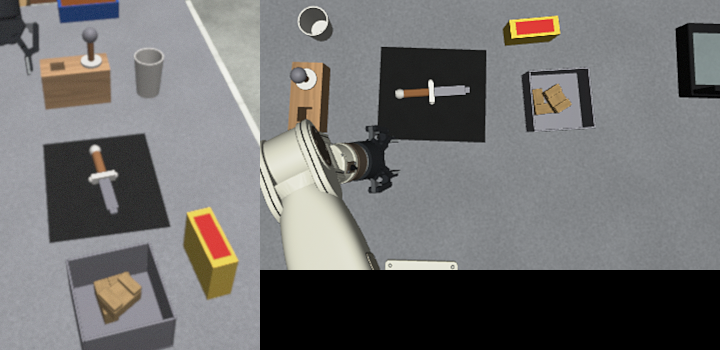

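The sword lies flat in the middle of the mat, with the pommel at (396,94) and the tip at (470,90) in the top part, well inside the edges. Both packing pieces are in the bin, everything else is in place, and the arm is clear. I'll hand in the job.

```bash
python3 -c "
from bench import manip
print(manip.close_job())"
```

```text
the job is handed in; nothing more can be done
None
```

Job handed in at about 22 s: both packing pieces are in the bin, the sword lies flat in the middle of the mat inside its edges, and the stand, wand, tumbler and boxed toy looked unmoved in the last pictures.

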